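Put the loose hardware back into the assortment case

TASK

The workshop is over: put each loose piece of hardware on the table back into the open assortment case, into the bin that already holds its own kind, down inside the bin. The T-head bolt and the square nut are not from this case and have no bin there: leave them lying where they are.

Things in the scene. Friction and masses are not known exactly. Their poses are not given: they have to be found in the camera images.
- hexbolt_center (a point): Loose hexagon-head bolt of plain steel lying on the table: round shank 16 mm thick and 60 mm long, head 24 mm across flats (28 mm across corners) and 10 mm thick, 70 mm overall, about 134 g. It rests on its head and its shank's end, tilted by 4 degrees. Point: half-way along its 70 mm, on its axis, about 10 mm above the table; x along the bolt towards the head, z up.
- eyebolt_center (a point): Loose eye bolt of plain steel lying flat on the table: bar 12 mm thick bent to a closed round eye 48 mm outside and 24 mm inside, with a straight shank; 80 mm overall, about 129 g. Point: half-way along its 80 mm, 6 mm above the table; x along it towards the eye, z up. The eye's centre is at x = +16 mm, the straight shank runs from x = -8 to x = -40 mm.
- hexnut_center (a point): Loose large hexagon nut of plain steel lying flat: 36 mm across flats, 42 mm across corners, 20 mm high, hole 24 mm, about 110 g. Point: its centre, 10 mm above the table; z up along the hole; two of its flats face +y and -y.
- couplingnut_center (a point): Loose long coupling nut of plain steel lying on a flat: hexagonal bar 24 mm across flats, 48 mm long, 24 mm high as it lies, about 112 g. Point: its centre, 12 mm above the table; x along its length, z up.
- tbolt_center (a point): Loose T-head bolt of plain steel lying flat: it looks like the hexagon bolt, but its head is a bar 44 mm wide, 10 mm long and 16 mm high; shank 16 mm thick and 60 mm long. No bin holds its kind. Point: half-way along its 70 mm, 8 mm above the table; x towards the head.
- squarenut_center (a point): Loose square nut of plain steel lying flat: it looks like the hexagon nut, but is 38 mm square, 16 mm high, hole 24 mm. No bin holds its kind. Point: its centre, 8 mm above the table.
- bin_hexbolt: Fixed blue open bin, 90 (x) by 98 (y) by 45 mm high, walls and floor 2.5 mm, one of four two by two in a low black case; rims 49 mm above the table. Origin: centre of its underside, 4 mm above the table; z up, x towards the open lid. Holds one hexagon-head bolt, lying along y near its -x wall (x from -42 to -14 mm), its top 27 mm above its underside. The floor towards +x is empty.
- bin_eyebolt: Fixed blue open bin, 90 (x) by 98 (y) by 45 mm high, walls and floor 2.5 mm, one of four two by two in a low black case; rims 49 mm above the table. Origin: centre of its underside, 4 mm above the table; z up, x towards the open lid. Holds one eye bolt, lying along y in its -x half (x from -41 to +7 mm at the eye, on -y), its top 15 mm above its underside. The floor towards +x is empty.
- bin_hexnut: Fixed blue open bin, 90 (x) by 98 (y) by 45 mm high, walls and floor 2.5 mm, one of four two by two in a low black case; rims 49 mm above the table. Origin: centre of its underside, 4 mm above the table; z up, x towards the open lid. Holds two hexagon nuts side by side near its -x wall (x from -42 to 0 mm), their tops 23 mm above its underside. The floor towards +x is empty.
- bin_couplingnut: Fixed blue open bin, 90 (x) by 98 (y) by 45 mm high, walls and floor 2.5 mm, one of four two by two in a low black case; rims 49 mm above the table. Origin: centre of its underside, 4 mm above the table; z up, x towards the open lid. Holds one coupling nut, lying along y near its -x wall (x from -41 to -17 mm), its top 27 mm above its underside. The floor towards +x is empty.
Mind the look-alikes: they are no part of the job. What is shaped like the part that bears eyebolt_center but yellow is not meant.

How it is judged:
At the end, for the whole second after the job is handed in: Hexagon bolt, eye bolt, hexagon nut and coupling nut at rest, each in the bin of its own kind: centre between the walls and under 43 mm above the underside (the rim is at 45). T-head bolt and square nut at rest within 40 mm of where they started (x of hexbolt_center in the frame of bin_hexbolt between -0.043 and 0.043 m and y of hexbolt_center in the frame of bin_hexbolt between -0.047 and 0.047 m and z of hexbolt_center in the frame of bin_hexbolt between 0 and 0.043 m and linear speed of each of hexbolt, eyebolt, hexnut, couplingnut, tbolt, squarenut below 0.02 m/s and x of eyebolt_center in the frame of bin_eyebolt between -0.043 and 0.043 m and y of eyebolt_center in the frame of bin_eyebolt between -0.047 and 0.047 m and z of eyebolt_center in the frame of bin_eyebolt between 0 and 0.043 m and x of hexnut_center in the frame of bin_hexnut between -0.043 and 0.043 m and y of hexnut_center in the frame of bin_hexnut between -0.047 and 0.047 m and z of hexnut_center in the frame of bin_hexnut between 0 and 0.043 m and x of couplingnut_center in the frame of bin_couplingnut between -0.043 and 0.043 m and y of couplingnut_center in the frame of bin_couplingnut between -0.047 and 0.047 m and z of couplingnut_center in the frame of bin_couplingnut between 0 and 0.043 m and distance of each of tbolt_center, squarenut_center from where it was at the start of the episode below 0.04 m); the robot touches nothing.
It also fails if it takes over 118 s, if anything falls off the work surface, if the arm or the gripper's body presses on something with over 40 N, if the wrist force passes 120 N, or if a joint passes its speed limit or range.

ROBOT

A 6-joint arm with a two-finger parallel gripper is mounted at the origin on the work surface. World frame = base frame: x ahead of the robot, y to its left, z up, the work surface at z = 0. Lengths are in m, angles in rad, forces in N, time in s.
With the tool pointing down it reaches from about 0.35 to 0.775 m from the base axis. Payload 5.5 kg.
Tool frame: the origin (TCP) lies midway between the tips of the shut fingers; the grasp point (between the pads) lies grasp_offset behind it (grasp_offset is the distance from the TCP to the grasp point, in m); z points along the fingers, y is the line along which they close (so a half turn about z gives the same grasp; the last joint's range is limited). The gripper opens to 85 mm and grips with 20 to 120 N. Pads are 22 mm wide; open, the fingers measure 114 mm over their backs; the gripper's body (76 mm by 85 mm) begins 54 mm behind the grasp point. The pads swing forward as they close: fully open they stand 13 mm farther back than shut.
Start: joints at [1.111, 0.313, 0.046, 1.304, 0, 1.431], TCP at [0.181, 0.546, 0.231] pointing down, gripper open.
Joint ranges: [-2.76, 2.76], [-0.86, 1.69], [-1.03, 1.26], [-2.2, 2.34], [-1.47, 1.5], [-3.14, 3.14]. Speed limits (rad/s): [2.57, 2.57, 3.14, 3.14, 3.14, 3.14].

INTERFACE

Orientations are given as a unit quaternion [w, x, y, z].
In Python, from workcell import * gives the robot as it stands.
- The arm moves only by the tool step_arm, never from a script. Its argument "deltas" is a list of rows, each a list of 7 numbers: the shift along the world's x, y, z in mm, then the turn, a rotation vector about the world's x, y, z in degrees, then the gripper's target within -1 to 1 (fully open at 1, half-way at 0, shut at -1). A call has 1 to 5 rows; each row shifts and turns the commanded pose from where the row before left it; what a row does not reach is not made up. A row lasts 1/10 s, in which the tool goes at most 50 mm and 8.59 degrees, less where a joint would pass 70% of its speed; a pose out of reach is approached as far as the arm can. A call is refused whole if a number of a shift passes 50 or a number of a turn 8.59, either way. A call with a gripper value outside its range is refused whole. The fingers move at their own pace and stop on an object; "newtons" is the grip in N (left out, the last holds). Time passes only in rows, so rows that do not move let the fingers close. It gives the time, the measured TCP pose, the force, the opening and the grip force at its end, in the units of the state.
- get_state(): the state, without advancing time (a new reading comes with each control period).
- read_camera(name): name is "scene" or "side" or "wrist"; returns a dict with "image" (384x512x3 uint8, red, green, blue), "z_map" (384x512 float32, m along the optical axis (not along the pixel's ray), 0 where there is no reading), "K" (3x3 intrinsics, pixels), "world_from_camera" (4x4, takes a point from camera to world coordinates). Camera axes: x right, y down, z forward; pixel columns grow to the right and rows downward; lengths in m; the calibration is good to about 2 mm. A picture is of the moment at which its call begins.
- hand_in(): hands the job in; it is judged then, once.
The state is a dict: "clock": time; "joint_pos": joint angles; "qvel": joint speeds; "tau": joint torques, N m; "tcp_pos": TCP position; "orientation": TCP orientation; "wrist_force": force on the tool from outside, world axes, zero at the start; "ft_torque": the same for the moment, N m; "finger_gap": finger opening in m; "grip_force": force on a finger pad.
Only numpy, scipy, OpenCV 4.12 (cv2) and the standard library are available. Lean on these libraries where they do the work, as an engineer would, in place of code of your own. Each camera call takes 0.05 s, during which the arm holds its last target. There are 200 camera calls.

## Working session

There is one attempt and no reset: what is moved stays moved. The work goes in short steps, Python scripts to look and compute and a tool call to move; the robot and the scene stay as the last step left them, time stands still between calls to the robot, and variables do not carry over. Pictures are saved under pics/ and viewed, at most 14 in all, crops included, and the job is handed in when it is done.

Besides the shell and the picture viewer there is one more tool, called as name([rows], argument=value, ...), one row to a line, values as JSON. step_arm: Moves the arm, as the interface text tells. Its arguments: {"type":"object","properties":{"deltas":{"type":"array","items":{"type":"array","items":{"type":"number"}}},"newtons":{"type":"number"}},"required":["deltas"]}

```bash
mkdir -p pics; ls; python3 - <<'E'
from workcell import *
import cv2,numpy as np
for n in("scene","side"):
    d=read_camera(n);cv2.imwrite(f"pics/{n}0.png",cv2.resize(d["image"][:,:,::-1],(800,600),interpolation=cv2.INTER_CUBIC))
    np.savez(f"{n}0.npz",**d);print(n,d["K"].tolist(),np.round(d["world_from_camera"],3).tolist())
s=get_state();print(s)
try: print(grasp_offset)
except Exception as e: print(e)
E
```

```text
pics
scene [[402.3519372346642, 0.0, 253.99683490995247], [0.0, 402.3519372346642, 196.8503875412045], [0.0, 0.0, 1.0]] [[-0.535, 0.494, -0.685, 1.15], [0.845, 0.298, -0.445, 0.435], [-0.016, -0.817, -0.577, 0.62], [0.0, 0.0, 0.0, 1.0]]
side [[454.9519635296062, 0.0, 253.60673515073], [0.0, 454.9519635296062, 193.0667974514998], [0.0, 0.0, 1.0]] [[0.826, -0.416, 0.379, 0.01], [-0.563, -0.631, 0.534, -0.643], [0.017, -0.655, -0.756, 0.946], [0.0, 0.0, 0.0, 1.0]]
{'clock': 0.1, 'joint_pos': array([1.11140844e+00, 3.13945408e-01, 4.50803841e-02, 1.30363129e+00,
       4.24105652e-05, 1.43121833e+00]), 'qvel': array([ 4.09620453e-06, -2.25886394e-03,  2.29955831e-03, -3.55810859e-04,
       -1.16903243e-04,  2.39430294e-04]), 'tau': array([ 3.26761816e-03, -4.81724453e+01,  2.99243903e+01,  1.26914552e-02,
       -8.23169194e-05,  1.24974309e-05]), 'tcp_pos': array([0.18054515, 0.54542163, 0.23048164]), 'orientation': array([-2.71031850e-04,  1.59224322e-01,  9.87242064e-01, -8.05903743e-04]), 'wrist_force': array([ 0.26975117, -0.04439923, -0.39535457]), 'ft_torque': array([-0.02432917,  0.04386934,  0.00424273]), 'grip_force': 0.0, 'finger_gap': 0.08568531460560945}
0.0187
```

View pics/scene0.png

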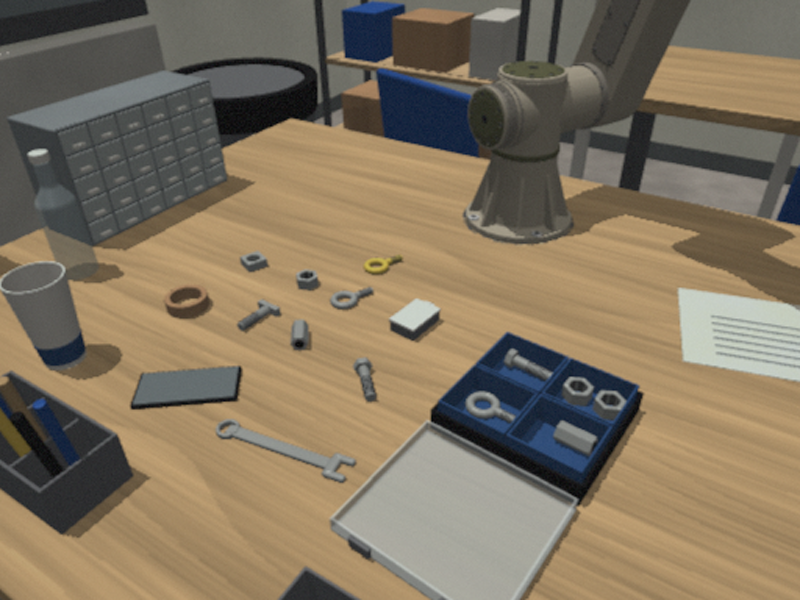

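View pics/side0.png

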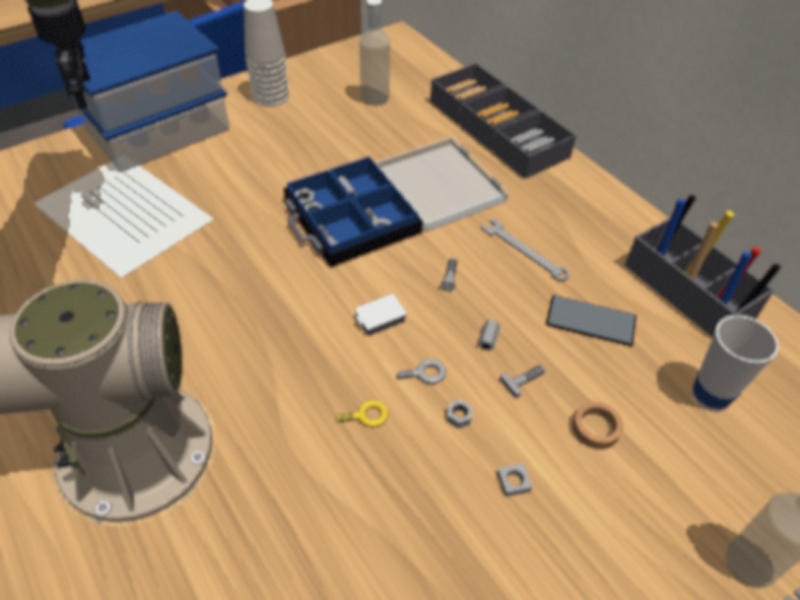

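Scene view (800×600):
- Steel hex bolt at (365,378), steel eye bolt at (350,297), hex nut at (307,279), coupling nut at (300,333).
- Leave: T-bolt at (260,315), square nut at (254,260), yellow eye bolt at (380,264).

Side view:
- Hex bolt (450,274), eye bolt (425,372), hex nut (459,412), coupling nut (489,333).
- Leave: T-bolt (522,379), square nut (515,479), yellow eye bolt (370,413).
- The bins' contents are visible in the case at (350,208).

The parts fit by shape: hexagon against square nut, small head against T bar, steel against yellow.

```bash
cat > h.py <<'E'
import numpy as np,cv2
def world(d):
    z=d["z_map"];v,u=np.indices(z.shape);K=d["K"]
    p=np.stack([(u-K[0,2])/K[0,0]*z,(v-K[1,2])/K[1,1]*z,z],-1)
    T=d["world_from_camera"];return p@T[:3,:3].T+T[:3,3]
def ray(d,uv,h):
    K=d["K"];T=d["world_from_camera"];uv=np.atleast_2d(uv)
    r=np.c_[(uv[:,0]-K[0,2])/K[0,0],(uv[:,1]-K[1,2])/K[1,1],np.ones(len(uv))]@T[:3,:3].T
    return T[:3,3]+r*((h-T[2,3])/r[:,2])[:,None]
def comps(d,sat=70,amin=25):
    hsv=cv2.cvtColor(d["image"],cv2.COLOR_RGB2HSV)
    m=((hsv[...,1]<sat)).astype(np.uint8)
    n,l,s,c=cv2.connectedComponentsWithStats(m)
    return [(l==i,s[i],c[i]) for i in range(1,n) if s[i,4]>=amin]
E
python3 - <<'E'
from h import *
tg={"side":dict(hexbolt=(450,274,.01),eye=(425,372,.006),hexnut=(459,412,.01),coup=(489,333,.012),tb=(522,379,.008),sq=(515,479,.008)),
"scene":dict(hexbolt=(365,378,.01),eye=(350,297,.006),hexnut=(307,279,.01),coup=(300,333,.012),tb=(260,315,.008),sq=(254,260,.008))}
for n in tg:
    d=dict(np.load(n+"0.npz"));cs=comps(d);W=world(d)
    print(n,"table z",np.round(np.median(W[200:330,100:300,2]),4))
    for k,(x,y,h) in tg[n].items():
        m,s,c=min(cs,key=lambda q:np.hypot(q[2][0]-x/1.5625,q[2][1]-y/1.5625))
        v,u=np.nonzero(m);P=ray(d,np.c_[u,v],h)
        r=cv2.minAreaRect((P[:,:2]*1000).astype(np.float32))
        ev,V=np.linalg.eigh(np.cov(P[:,:2].T));a=np.degrees(np.arctan2(V[1,1],V[0,1]))
        print(k,s[4],c.round(1)*1.5625,"cen",P.mean(0).round(3),"rect",np.round(r[0]),np.round(r[1]),round(r[2]),"axis",round(a),"zmax",W[m][:,2].max().round(3))
    rim=(abs(W[...,2]-.048)<.005)&(W[...,0]>.2)&(W[...,0]<.9)&(abs(W[...,1])<.5)&(d["image"][...,2]>d["image"][...,0].astype(int)+12)
    P=W[rim][:,:2]*1000;print("rim",len(P),cv2.minAreaRect(P.astype(np.float32)))
d=dict(np.load("side0.npz"));im=d["image"][90:330,170:370,::-1]
cv2.imwrite("pics/crop.png",cv2.resize(im,None,fx=2.5,fy=2.5,interpolation=cv2.INTER_CUBIC))
E
```

```text
side table z -0.0009
hexbolt 117 [449.21875 275.78125] cen [0.594 0.017 0.01 ] rect [596.  21.] [76. 20.] 50 axis -135 zmax 0.027
eye 242 [425.3125  371.40625] cen [ 0.437 -0.128  0.006] rect [ 431. -130.] [47. 75.] 86 axis 155 zmax 0.946
hexnut 191 [458.75 412.5 ] cen [ 0.433 -0.221  0.01 ] rect [ 433. -221.] [46. 36.] 52 axis 47 zmax 0.026
coup 175 [488.75 333.75] cen [ 0.568 -0.127  0.012] rect [ 569. -127.] [62. 26.] 40 axis -143 zmax 0.946
tb 208 [520.3125 379.0625] cen [ 0.554 -0.225  0.008] rect [ 560. -232.] [46. 74.] 71 axis 177 zmax 0.946
sq 269 [513.90625 478.75   ] cen [ 0.432 -0.352  0.008] rect [ 432. -352.] [44. 42.] 68 axis 47 zmax 0.946
rim 505 ((586.67578125, -46.707122802734375), (223.86378479003906, 850.133544921875), 10.052831649780273)
scene table z 0.0015
hexbolt 227 [364.84375 377.03125] cen [0.597 0.018 0.01 ] rect [600.  18.] [94. 26.] 40 axis -136 zmax 0.028
eye 209 [348.125   297.34375] cen [ 0.438 -0.128  0.006] rect [ 431. -132.] [52. 83.] 86 axis 160 zmax 0.015
hexnut 160 [306.40625 278.75   ] cen [ 0.433 -0.224  0.01 ] rect [ 434. -225.] [72. 38.] 43 axis 46 zmax 0.024
coup 202 [298.90625 334.21875] cen [ 0.57  -0.128  0.012] rect [ 568. -129.] [79. 27.] 40 axis -139 zmax 0.62
tb 215 [258.4375 313.75  ] cen [ 0.557 -0.226  0.008] rect [ 559. -220.] [89. 53.] 15 axis -178 zmax 0.62
sq 169 [253.28125 260.46875] cen [ 0.433 -0.355  0.008] rect [ 432. -354.] [66. 46.] 68 axis 52 zmax 0.02
rim 1552 ((655.6990966796875, -18.731170654296875), (251.9273681640625, 859.2135620117188), 22.65909767150879)
```

View pics/crop.png

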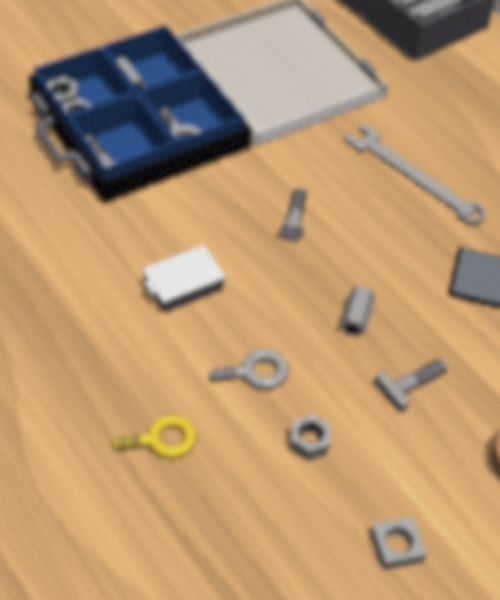

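The crop confirms it: steel hex bolt (294,215), steel eye bolt (255,370), hex nut (310,436) and coupling nut (357,310). The yellow eye bolt (170,436), T-bolt (400,385) and square nut (398,542) stay. I'm moving over the hex bolt now.

step_arm([
  [20, -26, 0, 0, 0, 6.3, 1],
  [20, -26, 0, 0, 0, 6.3, 1],
  [20, -26, 0, 0, 0, 6.3, 1],
  [20, -26, 0, 0, 0, 6.3, 1],
  [20, -26, 0, 0, 0, 6.3, 1],
], newtons=60)

```text
clock: 0.6
tcp_pos: [0.2812, 0.4146, 0.2309]
orientation: [-0.0, -0.117, 0.993, -0.0]
wrist_force: [0.5, -0.1, -0.2]
finger_gap: 0.0855
grip_force: 0.0
```

step_arm([
  [20, -26, 0, 0, 0, 6.3, 1],
  [20, -26, 0, 0, 0, 6.3, 1],
  [20, -26, 0, 0, 0, 6.3, 1],
  [20, -26, 0, 0, 0, 6.3, 1],
  [20, -26, 0, 0, 0, 6.3, 1],
])

```text
clock: 1.1
tcp_pos: [0.3812, 0.2846, 0.231]
orientation: [-0.0, -0.382, 0.924, 0.0]
wrist_force: [-0.4, 0.5, 0.2]
finger_gap: 0.0856
grip_force: 0.0
```

step_arm([
  [21, -27, 0, 0, 0, 0, 1],
  [21, -27, 0, 0, 0, 0, 1],
  [21, -27, 0, 0, 0, 0, 1],
  [21, -27, 0, 0, 0, 0, 1],
  [21, -27, 0, 0, 0, 0, 1],
])

```text
clock: 1.6
tcp_pos: [0.4862, 0.1496, 0.231]
orientation: [-0.0, -0.38, 0.925, 0.0]
wrist_force: [0.2, 0.9, 0.3]
finger_gap: 0.0854
grip_force: 0.0
```

step_arm([
  [21, -27, 0, 0, 0, 0, 0],
  [21, -27, 0, 0, 0, 0, 0],
  [21, -27, 0, 0, 0, 0, 0],
  [21, -27, 0, 0, 0, 0, 0],
  [0, 0, 0, 0, 0, 0, 0],
])

```text
clock: 2.1
tcp_pos: [0.5719, 0.0396, 0.2302]
orientation: [-0.0, -0.378, 0.926, -0.0]
wrist_force: [-0.2, 0.5, 0.4]
finger_gap: 0.0427
grip_force: 0.0
```

```bash
cat >> h.py <<'E'
def wrist(name,near,h,R=.06,view=True):
    from workcell import read_camera,get_state
    d=read_camera("wrist");s=get_state();np.savez(name+".npz",**d)
    if view: cv2.imwrite(f"pics/{name}.png",d["image"][:,:,::-1])
    q=s["orientation"];print("tcp",s["tcp_pos"].round(4),"closing axis deg",np.degrees(2*np.arctan2(q[2],q[1])-np.pi/2).round(1)%180)
    for m,st,c in comps(d,amin=150):
        v,u=np.nonzero(m);P=ray(d,np.c_[u,v],h)[:,:2]
        if np.hypot(*(P.mean(0)-near))>R: continue
        r=cv2.minAreaRect((P*1000).astype(np.float32));V=np.linalg.eigh(np.cov(P.T))[1]
        print(st[4],"px",c.round(),"cen mm",(P.mean(0)*1000).round(1),"rect",np.round(r,1) if 0 else [np.round(x,1) for x in r],"axis",np.degrees(np.arctan2(V[1,1],V[0,1])).round(1)%180)
E
python3 - <<'E'
from h import *
wrist("w1",(.595,.018),.010)
for n in("side","scene"):
    d=dict(np.load(n+"0.npz"));W=world(d);I=d["image"].astype(int)
    m=(I[...,2]>I[...,0]+10)&(W[...,0]>.45)&(W[...,0]<1)&(W[...,1]>.02)&(W[...,1]<.4)&(W[...,2]>.040)&(W[...,2]<.058)
    k,l,s,c=cv2.connectedComponentsWithStats(m.astype(np.uint8));
    P=W[m][:,:2]*1000;print(n,len(P),cv2.minAreaRect(P.astype(np.float32)),P.mean(0),np.percentile(W[m][:,2],[10,50,90]))
# corners by ray at rim height
d=dict(np.load("scene0.npz"));print(ray(d,np.array([(508,335),(640,393),(583,480),(432,408)])/1.5625,.049).round(3))
d=dict(np.load("side0.npz"));print(ray(d,np.array([(32,75),(165,28),(250,130),(105,185)])/2.5+[170,90],.049).round(3))
E
```

```text
tcp [0.5704 0.0412 0.2303] closing axis deg 134.5
721 px [233. 171.] cen mm [596.9  20.9] rect [array([600.8,  24.1]), array([71.4, 27.2]), np.float64(44.4)] axis 44.900000000000006
side 619 ((536.2518310546875, 256.25750732421875), (204.47537231445312, 184.16885375976562), 85.58380126953125) [543.85281448 244.94969706] [0.04104189 0.04483692 0.04814569]
scene 1790 ((539.6309814453125, 257.7705993652344), (198.522216796875, 185.50828552246094), 84.95991516113281) [557.99065234 266.26721813] [0.04148058 0.04724707 0.05033897]
[[0.446 0.173 0.049]
 [0.471 0.371 0.049]
 [0.648 0.355 0.049]
 [0.637 0.153 0.049]]
[[0.446 0.349 0.049]
 [0.63  0.338 0.049]
 [0.61  0.126 0.049]
 [0.424 0.141 0.049]]
```

View pics/w1.png

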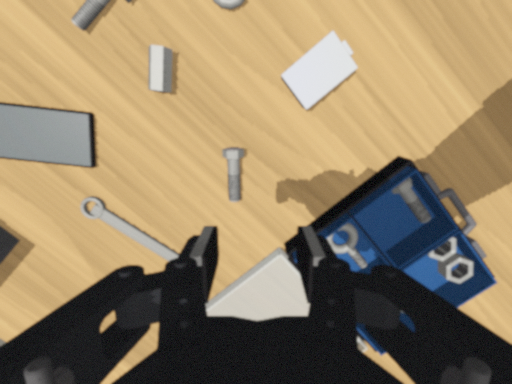

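The wrist view shows the hex bolt at (234,173), head up, with the coupling nut at (162,68). The case is at lower right: hexbolt bin (400,205), eyebolt bin (340,250), hexnut bin (450,265). The case fit of about 185×198 mm at z≈0.048 matches two by two bins. Descending on the hex bolt.

step_arm([
  [5.6, -4, -30, 0, 0, 0, 0],
  [5.6, -4, -30, 0, 0, 0, 0],
  [5.6, -4, -30, 0, 0, 0, 0],
  [5.6, -4, -30, 0, 0, 0, 0],
  [5.6, -4, -30, 0, 0, 0, 0],
])

```text
clock: 2.65
tcp_pos: [0.5969, 0.024, 0.0802]
orientation: [-0.0, -0.381, 0.925, 0.0]
wrist_force: [0.2, -0.4, -0.6]
finger_gap: 0.0425
grip_force: 0.0
```

step_arm([
  [0, 0, -20, 0, 0, 0, 0],
  [0, 0, -20, 0, 0, 0, 0],
  [0, 0, -20, 0, 0, 0, 0],
  [0, 0, -15, 0, 0, 0, 0],
  [0, 0, 0, 0, 0, 0, 0],
])

```text
clock: 3.15
tcp_pos: [0.5948, 0.0242, 0.004]
orientation: [-0.002, -0.381, 0.925, 0.001]
wrist_force: [-0.2, -0.1, 0.5]
finger_gap: 0.0422
grip_force: 0.0
```

step_arm([
  [0, 0, 0, 0, 0, 0, -1],
  [0, 0, 0, 0, 0, 0, -1],
  [0, 0, 0, 0, 0, 0, -1],
  [0, 0, 0, 0, 0, 0, -1],
  [0, 0, 0, 0, 0, 0, -1],
])

```text
clock: 3.65
tcp_pos: [0.5986, 0.0231, 0.0075]
orientation: [0.001, -0.38, 0.925, -0.0]
wrist_force: [-0.6, 1.3, 6.2]
finger_gap: 0.0131
grip_force: 59.1
```

step_arm([
  [0, 0, 10, 0, 0, 0, -1],
  [0, 0, 20, 0, 0, 0, -1],
  [0, 0, 30, 0, 0, 0, -1],
  [0, 0, 30, 0, 0, 0, -1],
  [0, 0, 0, 0, 0, 0, -1],
])

```text
clock: 4.15
tcp_pos: [0.6008, 0.0224, 0.1012]
orientation: [0.003, -0.38, 0.925, -0.002]
wrist_force: [1.7, 0.2, -1.2]
finger_gap: 0.0134
grip_force: 58.7
```

```bash
python3 -c "
from h import *
wrist('w2',(.6,.02),.08)"
```

```text
tcp [0.5996 0.0225 0.099 ] closing axis deg 134.7
```

View pics/w2.png

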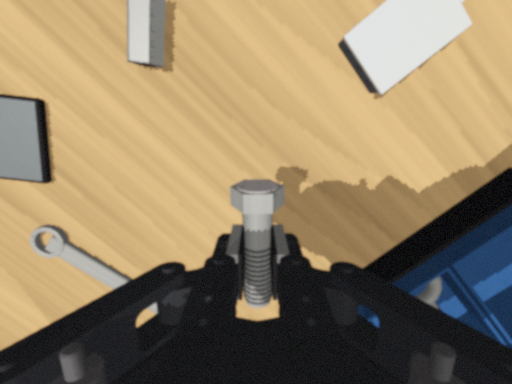

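The hex bolt is held, head at (257,195). Carrying it over its bin and turning it along the bin's y.

step_arm([
  [-12, 23, 5, 0, 0, 5, -1],
  [-12, 23, 5, 0, 0, 5, -1],
  [-12, 23, 5, 0, 0, 5, -1],
  [-12, 23, 5, 0, 0, 5, -1],
  [-12, 23, 0, 0, 0, 5, -1],
])

```text
clock: 4.7
tcp_pos: [0.5366, 0.1385, 0.1155]
orientation: [-0.001, -0.573, 0.82, 0.0]
wrist_force: [-0.6, 0.1, -1.4]
finger_gap: 0.0133
grip_force: 58.6
```

step_arm([
  [-12, 23, 0, 0, 0, 5, -1],
  [-12, 23, 0, 0, 0, 5, -1],
  [-14, 25, 0, 0, 0, 5, -1],
  [0, 0, 0, 0, 0, 0, -1],
  [0, 0, 0, 0, 0, 0, -1],
])

```text
clock: 5.2
tcp_pos: [0.4987, 0.209, 0.1152]
orientation: [-0.001, -0.674, 0.739, 0.0]
wrist_force: [0.6, 0.4, -1.9]
finger_gap: 0.0132
grip_force: 58.6
```

```bash
cat >> h.py <<'E'
C=np.array([538,257.]);A=np.radians(-5)
def casemark(name,C=C,A=A):
    d=dict(np.load(name+".npz"));K=d["K"];T=np.linalg.inv(d["world_from_camera"]);im=d["image"][:,:,::-1].copy()
    for x in(-90,0,90):
        for y in(-98,0,98):
            w=np.array([C[0]+x*np.cos(A)-y*np.sin(A),C[1]+x*np.sin(A)+y*np.cos(A),49])/1000
            p=T[:3,:3]@w+T[:3,3]
            if p[2]>0:
                u=K@p/p[2];cv2.circle(im,(int(u[0]),int(u[1])),3,(0,0,255),-1)
    cv2.imwrite(f"pics/{name}m.png",im)
E
python3 -c "
from h import *
wrist('w3',(.5,.2),.03,view=False);casemark('w3')"
```

```text
tcp [0.4993 0.2085 0.1154] closing axis deg 174.6
2074 px [185. 187.] cen mm [557.3 195.3] rect [array([559.6, 203.3]), array([76., 40.]), np.float64(82.0)] axis 86.3
1627 px [302. 189.] cen mm [459.1 206.6] rect [array([458.3, 211.8]), array([70.6, 26.4]), np.float64(86.4)] axis 84.1
```

View pics/w3m.png

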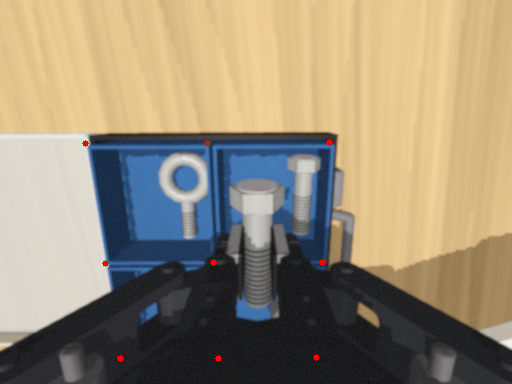

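The view shows the held bolt over the hexbolt bin, with the existing bolt at (302,190) and the eye bolt with its eye at (185,178). The case markers fit to about 3 mm, so the centre is about (535,258). Lowering and releasing.

step_arm([
  [-1, 2, -20, 0, 0, 0, -1],
  [0, 0, -20, 0, 0, 0, -1],
  [0, 0, -20, 0, 0, 0, -1],
  [0, 0, -20, 0, 0, 0, -1],
  [0, 0, 0, 0, 0, 0, -1],
])

```text
clock: 5.75
tcp_pos: [0.4968, 0.2091, 0.0333]
orientation: [-0.003, -0.673, 0.74, 0.001]
wrist_force: [-0.0, 0.2, -0.7]
finger_gap: 0.0135
grip_force: 58.7
```

step_arm([
  [0, 0, 0, 0, 0, 0, -0.4],
  [0, 0, 0, 0, 0, 0, -0.4],
  [0, 0, 0, 0, 0, 0, -0.4],
  [0, 0, 0, 0, 0, 0, -0.4],
  [0, 0, 0, 0, 0, 0, -0.4],
])

```text
clock: 6.25
tcp_pos: [0.4993, 0.211, 0.037]
orientation: [0.001, -0.674, 0.739, -0.0]
wrist_force: [-0.1, 0.1, -0.4]
finger_gap: 0.0256
grip_force: 0.0
```

step_arm([
  [0, 0, 20, 0, 0, 0, -0.4],
  [0, 0, 30, 0, 0, 0, -0.4],
  [0, 0, 30, 0, 0, 0, -0.4],
  [0, 0, 20, 0, 0, 0, -0.4],
  [0, 0, 0, 0, 0, 0, 0],
])

```text
clock: 6.75
tcp_pos: [0.501, 0.2116, 0.1398]
orientation: [0.003, -0.674, 0.739, -0.002]
wrist_force: [-0.1, -0.2, 0.5]
finger_gap: 0.039
grip_force: 0.0
```

```bash
python3 -c "
from h import *
wrist('w4',(.49,.21),.02)"
```

```text
tcp [0.5    0.2113 0.1379] closing axis deg 174.7
1364 px [302. 180.] cen mm [457.6 209.5] rect [array([456.3, 214.9]), array([73.6, 28.1]), np.float64(88.0)] axis 84.2
1340 px [260. 181.] cen mm [497.9 207.5] rect [array([499. , 212.5]), array([72.9, 27.1]), np.float64(85.6)] axis 86.5
```

View pics/w4.png

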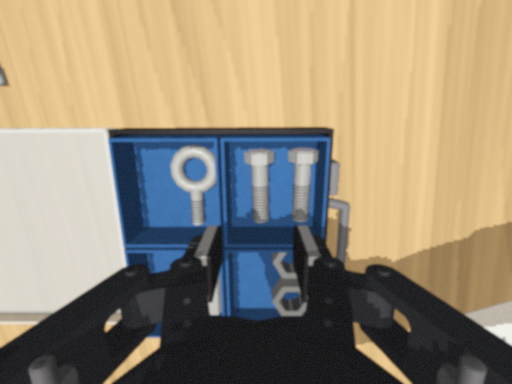

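The hex bolt lies in its bin at (260,185), beside the old one at (302,185). Next is the coupling nut.

step_arm([
  [5.8, -28, 10, 0, 0, -4, 0],
  [5.8, -28, 10, 0, 0, -4, 0],
  [5.8, -28, 10, 0, 0, -4, 0],
  [5.8, -28, 0, 0, 0, -4, 0],
  [5.8, -28, 0, 0, 0, -4, 0],
])

```text
clock: 7.3
tcp_pos: [0.5273, 0.0699, 0.1651]
orientation: [-0.001, -0.534, 0.846, 0.0]
wrist_force: [0.8, -0.3, -0.6]
finger_gap: 0.0428
grip_force: 0.0
```

step_arm([
  [5.8, -28, 0, 0, 0, -4, 0],
  [5.8, -28, 0, 0, 0, -4, 0],
  [5.8, -28, 0, 0, 0, -4, 0],
  [5.8, -28, 0, 0, 0, -4, 0],
  [5.8, -28, 0, 0, 0, -4, 0],
])

```text
clock: 7.8
tcp_pos: [0.556, -0.07, 0.1646]
orientation: [-0.001, -0.379, 0.925, 0.001]
wrist_force: [0.5, 0.5, 0.3]
finger_gap: 0.0428
grip_force: 0.0
```

step_arm([
  [5, -29, 0, 0, 0, -4, 0],
  [5, -29, 0, 0, 0, 0, 0],
  [0, 0, 0, 0, 0, 0, 0],
  [0, 0, 0, 0, 0, 0, 0],
])

```text
clock: 8.2
tcp_pos: [0.5659, -0.1273, 0.1646]
orientation: [-0.001, -0.347, 0.938, 0.001]
wrist_force: [0.2, -0.4, 0.8]
finger_gap: 0.0426
grip_force: 0.0
```

```bash
python3 -c "
from h import *
wrist('w5',(.569,-.127),.018,R=.2)"
```

```text
tcp [ 0.5659 -0.1266  0.165 ] closing axis deg 130.7
814 px [274.  17.] cen mm [ 438.9 -215.1] rect [array([ 439. , -214.5]), array([28.4, 38.3]), np.float64(40.6)] axis 132.6
1786 px [341.  84.] cen mm [ 439.4 -127.6] rect [array([ 437.1, -120.2]), array([44.6, 75.7]), np.float64(44.5)] axis 153.6
1441 px [191. 111.] cen mm [ 554.  -222.6] rect [array([ 562.1, -223.3]), array([44.5, 70. ]), np.float64(87.3)] axis 177.7
4190 px [435. 172.] cen mm [436.3   9.3] rect [array([435.3,   9.5]), array([60.5, 83.2]), np.float64(83.7)] axis 168.5
1181 px [256. 182.] cen mm [ 566.9 -126.9] rect [array([ 567.9, -126. ]), array([51.4, 27.4]), np.float64(39.8)] axis 37.5
46839 px [238. 319.] cen mm [713.7 -28.7] rect [array([687.8, -22.9]), array([224.8, 672.1]), np.float64(40.5)] axis 126.7
```

View pics/w5.png

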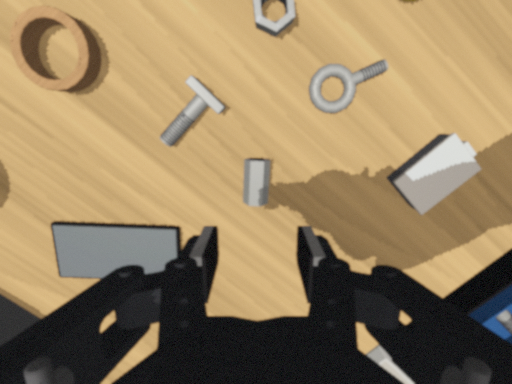

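The coupling nut is at (256,182), axis 40°, with the T-bolt at (192,110) clear of it. The eye bolt is at (345,85). Grasping.

step_arm([
  [2, 0, -35, 0, 0, 0, 0],
  [0, 0, -35, 0, 0, 0, 0],
  [0, 0, -35, 0, 0, 0, 0],
  [0, 0, -25, 0, 0, 0, 0],
  [0, 0, -18, 0, 0, 0, 0],
])

```text
clock: 8.75
tcp_pos: [0.5669, -0.125, 0.0158]
orientation: [-0.001, -0.348, 0.937, 0.001]
wrist_force: [-0.1, -0.5, -0.7]
finger_gap: 0.0425
grip_force: 0.0
```

step_arm([
  [0, 0, -9, 0, 0, 0, 0],
  [0, 0, 0, 0, 0, 0, 0],
  [0, 0, 0, 0, 0, 0, -1],
  [0, 0, 0, 0, 0, 0, -1],
  [0, 0, 0, 0, 0, 0, -1],
])

```text
clock: 9.25
tcp_pos: [0.5696, -0.1273, 0.0105]
orientation: [0.001, -0.348, 0.938, -0.001]
wrist_force: [-0.4, 1.0, 1.6]
finger_gap: 0.0245
grip_force: 58.9
```

step_arm([
  [0, 0, 0, 0, 0, 0, -1],
  [0, 0, 15, 0, 0, 0, -1],
  [0, 0, 30, 0, 0, 0, -1],
  [0, 0, 30, 0, 0, 0, -1],
  [0, 0, 30, 0, 0, 0, -1],
])

```text
clock: 9.75
tcp_pos: [0.5685, -0.1272, 0.1154]
orientation: [-0.0, -0.347, 0.938, 0.0]
wrist_force: [1.5, -0.4, -1.7]
finger_gap: 0.0245
grip_force: 58.9
```

step_arm([
  [1.6, 27, 0, 0, 0, 4, -1],
  [1.6, 27, 0, 0, 0, 4, -1],
  [1.6, 27, 0, 0, 0, 4, -1],
  [1.6, 27, 0, 0, 0, 4, -1],
  [1.6, 27, 0, 0, 0, 4, -1],
])

```text
clock: 10.25
tcp_pos: [0.5768, 0.0087, 0.1145]
orientation: [0.0, -0.506, 0.862, -0.0]
wrist_force: [0.5, -1.3, -1.8]
finger_gap: 0.0244
grip_force: 58.9
```

step_arm([
  [1.6, 27, 0, 0, 0, 4, -1],
  [1.6, 27, 0, 0, 0, 4, -1],
  [1.6, 27, 0, 0, 0, 4, -1],
  [1.6, 27, 0, 0, 0, 4, -1],
  [1.6, 27, 0, 0, 0, 4, -1],
])

```text
clock: 10.75
tcp_pos: [0.5848, 0.1438, 0.1144]
orientation: [-0.0, -0.648, 0.761, -0.0]
wrist_force: [0.7, -0.6, -0.8]
finger_gap: 0.0242
grip_force: 58.9
```

step_arm([
  [1.6, 27, 0, 0, 0, 4, -1],
  [1.6, 27, 0, 0, 0, 0, -1],
  [1.6, 27, 0, 0, 0, 0, -1],
  [1.6, 27, 0, 0, 0, 0, -1],
  [1.6, 27, 0, 0, 0, 0, -1],
])

```text
clock: 11.25
tcp_pos: [0.5928, 0.2788, 0.1143]
orientation: [-0.0, -0.673, 0.739, -0.0]
wrist_force: [0.4, -0.7, -1.0]
finger_gap: 0.0246
grip_force: 58.9
```

step_arm([
  [1.5, 24, 0, 0, 0, 0, -1],
  [0, 0, 0, 0, 0, 0, -1],
  [0, 0, 0, 0, 0, 0, -1],
])

```text
clock: 11.55
tcp_pos: [0.594, 0.3021, 0.114]
orientation: [-0.0, -0.674, 0.739, -0.0]
wrist_force: [-0.3, -0.1, -0.8]
finger_gap: 0.0245
grip_force: 58.9
```

```bash
sed -i 's/538,257/535,258/' h.py; python3 -c "
from h import *
wrist('w6',(.56,.3),.03,view=False);casemark('w6')"
```

```text
tcp [0.5941 0.3014 0.1141] closing axis deg 174.7
```

View pics/w6m.png

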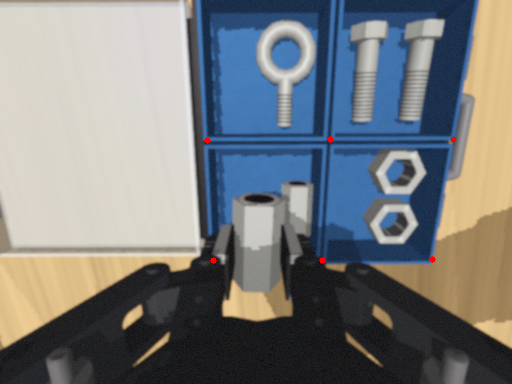

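The case markers match the rims. The held nut at (258,240) is beside the old one at (297,205) in the coupling bin. Lowering.

step_arm([
  [0, 0, -20, 0, 0, 0, -1],
  [0, 0, -20, 0, 0, 0, -1],
  [0, 0, -20, 0, 0, 0, -1],
  [0, 0, -18, 0, 0, 0, -1],
  [0, 0, 0, 0, 0, 0, -1],
])

```text
clock: 12.1
tcp_pos: [0.5922, 0.2996, 0.0334]
orientation: [-0.003, -0.673, 0.74, 0.001]
wrist_force: [0.3, -0.2, -2.1]
finger_gap: 0.0244
grip_force: 58.9
```

step_arm([
  [0, 0, 0, 0, 0, 0, -0.25],
  [0, 0, 0, 0, 0, 0, -0.25],
  [0, 0, 0, 0, 0, 0, -0.25],
  [0, 0, 0, 0, 0, 0, -0.25],
])

```text
clock: 12.5
tcp_pos: [0.5951, 0.3021, 0.0377]
orientation: [0.001, -0.673, 0.739, -0.0]
wrist_force: [-0.5, 0.2, -0.3]
finger_gap: 0.0323
grip_force: 0.0
```

step_arm([
  [0, 0, 20, 0, 0, 0, -0.25],
  [0, 0, 30, 0, 0, 0, -0.25],
  [0, 0, 30, 0, 0, 0, -0.25],
  [0, 0, 30, 0, 0, 0, -0.25],
  [0, 0, 0, 0, 0, 0, -0.25],
])

```text
clock: 13.0
tcp_pos: [0.5972, 0.3031, 0.1525]
orientation: [0.004, -0.674, 0.739, -0.002]
wrist_force: [1.2, 0.7, 0.8]
finger_gap: 0.0323
grip_force: 0.0
```

```bash
python3 -c "
from h import *
wrist('w7',(.58,.3),.025,view=False)"
```

```text
tcp [0.5962 0.3027 0.15  ] closing axis deg 174.7
1381 px [261. 180.] cen mm [592.8 299.7] rect [array([592.9, 300.6]), array([52.5, 27.3]), np.float64(82.1)] axis 81.9
1383 px [296. 196.] cen mm [560.  319.4] rect [array([560.1, 320.2]), array([53.5, 27.8]), np.float64(85.1)] axis 85.5
```

The coupling nut lies in its bin at (593,300), about 9 mm local x, next to the old one. Next is the hex nut.

step_arm([
  [-8.1, -26.2, 5, 0, 0, -4, 0.2],
  [-8.1, -26.2, 5, 0, 0, -4, 0.2],
  [-8.1, -26.2, 5, 0, 0, -4, 0.2],
  [-8.1, -26.2, 0, 0, 0, -4, 0.2],
  [-8.1, -26.2, 0, 0, 0, -4, 0.2],
])

```text
clock: 13.55
tcp_pos: [0.5529, 0.1699, 0.1605]
orientation: [-0.001, -0.534, 0.846, 0.0]
wrist_force: [0.3, 0.4, 0.4]
finger_gap: 0.0512
grip_force: 0.0
```

step_arm([
  [-8.1, -26.2, 0, 0, 0, -4, 0.2],
  [-8.1, -26.2, 0, 0, 0, -4, 0.2],
  [-8.1, -26.2, 0, 0, 0, -4, 0.2],
  [-8.1, -26.2, 0, 0, 0, -4, 0.2],
  [-8.1, -26.2, 0, 0, 0, -4, 0.2],
])

```text
clock: 14.05
tcp_pos: [0.5122, 0.039, 0.1604]
orientation: [-0.001, -0.379, 0.925, 0.0]
wrist_force: [-0.1, -0.2, -0.7]
finger_gap: 0.0511
grip_force: 0.0
```

step_arm([
  [-8.1, -26.2, 0, 0, 0, -4, 0.2],
  [-8.1, -26.2, 0, 0, 0, 0, 0.2],
  [-8.1, -26.2, 0, 0, 0, 0, 0.2],
  [-8.1, -26.2, 0, 0, 0, 0, 0.2],
  [-8.1, -26.2, 0, 0, 0, 0, 0.2],
])

```text
clock: 14.55
tcp_pos: [0.4717, -0.0918, 0.1605]
orientation: [-0.0, -0.348, 0.938, 0.0]
wrist_force: [0.7, 0.1, 0.2]
finger_gap: 0.0512
grip_force: 0.0
```

step_arm([
  [-8.1, -26.2, 0, 0, 0, 0, 0.2],
  [-8.1, -26.2, 0, 0, 0, 0, 0.2],
  [-8.1, -26.2, 0, 0, 0, 0, 0.2],
  [-8.1, -26.2, 0, 0, 0, 0, 0.2],
  [-8.1, -26.2, 0, 0, 0, 0, 0.2],
])

```text
clock: 15.05
tcp_pos: [0.4313, -0.2227, 0.1605]
orientation: [-0.0, -0.348, 0.938, 0.001]
wrist_force: [0.5, 0.6, 0.2]
finger_gap: 0.0515
grip_force: 0.0
```

step_arm([
  [0, 0, 0, 0, 0, 0, 0.2],
  [0, 0, 0, 0, 0, 0, 0.2],
])

```text
clock: 15.25
tcp_pos: [0.4316, -0.2221, 0.1606]
orientation: [-0.0, -0.347, 0.938, 0.001]
wrist_force: [0.4, -0.8, -0.6]
finger_gap: 0.0511
grip_force: 0.0
```

```bash
python3 -c "
from h import *
wrist('w8',(.434,-.222),.02,R=.05)
d=dict(np.load('w8.npz'))
for m,s,c in comps(d,amin=300):
    v,u=np.nonzero(m);P=ray(d,np.c_[u,v],.02)[:,:2]*1000
    if np.hypot(*(P.mean(0)-[434,-222]))<30:
        cc=max(cv2.findContours(m.astype(np.uint8),0,1)[0],key=cv2.contourArea).reshape(-1,2)
        Q=ray(d,cc,.02)[:,:2]*1000;h=cv2.convexHull(Q.astype(np.float32)).reshape(-1,2)
        for a in range(0,180,5):
            p=h@[np.cos(np.radians(a)),np.sin(np.radians(a))];print(a,round(float(np.ptp(p)),1),end='; ')
"
```

```text
tcp [ 0.4318 -0.2215  0.1607] closing axis deg 130.7
809 px [257. 182.] cen mm [ 431.7 -221.6] rect [array([ 431.8, -221.5]), array([38.5, 40.7]), np.float64(17.8)] axis 31.30000000000001
0 41.3; 5 40.7; 10 39.7; 15 38.8; 20 38.9; 25 40.1; 30 40.9; 35 41.4; 40 41.6; 45 42.0; 50 42.2; 55 42.1; 60 41.6; 65 40.9; 70 39.8; 75 38.4; 80 38.4; 85 38.6; 90 39.4; 95 40.1; 100 40.5; 105 40.7; 110 40.6; 115 40.4; 120 40.1; 125 39.4; 130 38.5; 135 37.9; 140 38.1; 145 39.3; 150 40.5; 155 41.4; 160 41.9; 165 42.2; 170 42.1; 175 41.7;
```

View pics/w8.png

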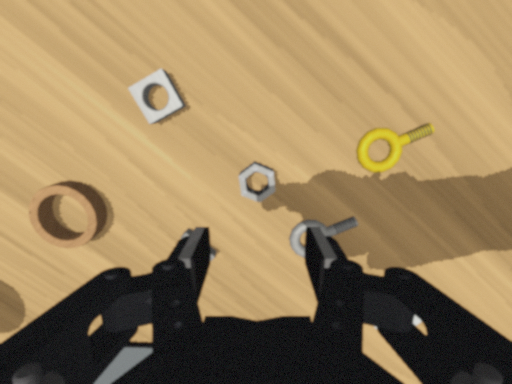

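The hex nut is at (257,182), with flats facing 137°, and the square nut is at (156,96). The yellow eye bolt (380,150) and steel eye bolt (310,237) are clear of the fingers. Grasping.

step_arm([
  [0, 0, -35, 0, 0, 6, 0.2],
  [0, 0, -35, 0, 0, 0, 0.2],
  [0, 0, -35, 0, 0, 0, 0.2],
  [0, 0, -25, 0, 0, 0, 0.2],
  [0, 0, -17, 0, 0, 0, 0.2],
])

```text
clock: 15.8
tcp_pos: [0.4313, -0.2199, 0.0122]
orientation: [-0.001, -0.397, 0.918, 0.001]
wrist_force: [-0.4, 0.2, 0.6]
finger_gap: 0.0513
grip_force: 0.0
```

step_arm([
  [0, 0, -8, 0, 0, 0, 0.2],
  [0, 0, 0, 0, 0, 0, 0.2],
  [0, 0, 0, 0, 0, 0, -1],
  [0, 0, 0, 0, 0, 0, -1],
  [0, 0, 0, 0, 0, 0, -1],
])

```text
clock: 16.3
tcp_pos: [0.4332, -0.2226, 0.0074]
orientation: [0.001, -0.396, 0.918, -0.001]
wrist_force: [-0.8, 0.2, 3.0]
finger_gap: 0.0341
grip_force: 60.2
```

step_arm([
  [0, 0, 0, 0, 0, 0, -1],
  [0, 0, 15, 0, 0, 0, -1],
  [0, 0, 30, 0, 0, 0, -1],
  [0, 0, 30, 0, 0, 0, -1],
  [0, 0, 35, 0, 0, 0, -1],
])

```text
clock: 16.8
tcp_pos: [0.4315, -0.2217, 0.1169]
orientation: [-0.0, -0.396, 0.918, 0.001]
wrist_force: [0.7, -0.3, -1.6]
finger_gap: 0.0344
grip_force: 60.1
```

step_arm([
  [4.15, 26.5, 0, 0, 0, -4, -1],
  [4.15, 26.5, 0, 0, 0, -4, -1],
  [4.15, 26.5, 0, 0, 0, -4, -1],
  [4.15, 26.5, 0, 0, 0, -4, -1],
  [4.15, 26.5, 0, 0, 0, -4, -1],
])

```text
clock: 17.3
tcp_pos: [0.4529, -0.0887, 0.1165]
orientation: [0.0, -0.229, 0.973, -0.0]
wrist_force: [-0.7, 0.8, -1.6]
finger_gap: 0.0343
grip_force: 60.2
```

step_arm([
  [4.15, 26.5, 0, 0, 0, -4, -1],
  [4.15, 26.5, 0, 0, 0, -4, -1],
  [4.15, 26.5, 0, 0, 0, -4, -1],
  [4.15, 26.5, 0, 0, 0, -4, -1],
  [4.15, 26.5, 0, 0, 0, -4, -1],
])

```text
clock: 17.8
tcp_pos: [0.4737, 0.0439, 0.1164]
orientation: [0.0, -0.057, 0.998, -0.0]
wrist_force: [1.2, 0.1, -1.9]
finger_gap: 0.0344
grip_force: 60.2
```

step_arm([
  [4.15, 26.5, 0, 0, 0, -4, -1],
  [4.15, 26.5, 0, 0, 0, -4, -1],
  [4.15, 26.5, 0, 0, 0, -4, -1],
  [4.15, 26.5, 0, 0, 0, 0, -1],
  [4.15, 26.5, 0, 0, 0, 0, -1],
])

```text
clock: 18.3
tcp_pos: [0.4945, 0.1764, 0.1163]
orientation: [0.0, 0.047, 0.999, -0.0]
wrist_force: [0.6, 0.9, -0.6]
finger_gap: 0.0342
grip_force: 60.2
```

step_arm([
  [4.15, 26.5, 0, 0, 0, 0, -1],
  [4.15, 26.5, 0, 0, 0, 0, -1],
  [4.15, 26.5, 0, 0, 0, 0, -1],
  [4.15, 26.5, 0, 0, 0, 0, -1],
  [4.15, 26.5, 0, 0, 0, 0, -1],
])

```text
clock: 18.8
tcp_pos: [0.5153, 0.3088, 0.1162]
orientation: [-0.0, 0.047, 0.999, -0.0]
wrist_force: [0.2, 0.4, -1.7]
finger_gap: 0.0343
grip_force: 60.2
```

step_arm([
  [0, 0, 0, 0, 0, 0, -1],
  [0, 0, 0, 0, 0, 0, -1],
])

```text
clock: 19.0
tcp_pos: [0.5149, 0.308, 0.1159]
orientation: [-0.0, 0.046, 0.999, -0.0]
wrist_force: [-0.6, -0.4, -1.5]
finger_gap: 0.0345
grip_force: 60.2
```

```bash
python3 -c "
from h import *
wrist('w9',(.5,.3),.03,view=False);casemark('w9')"
```

```text
tcp [0.5148 0.3074 0.116 ] closing axis deg 84.7
1276 px [290. 147.] cen mm [475.1 338.5] rect [array([475.1, 338.3]), array([37.1, 40.7]), np.float64(24.7)] axis 43.0
1291 px [234. 147.] cen mm [471. 293.] rect [array([471.4, 293.5]), array([36.7, 40.4]), np.float64(82.3)] axis 123.4
```

View pics/w9m.png

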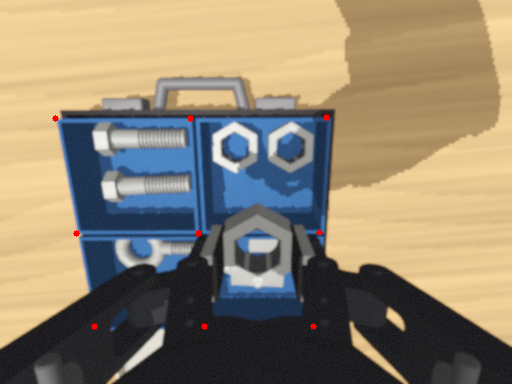

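The nut is held at (257,245), over the free half of the hexnut bin. The old nuts are at (234,147) and (290,147). Lowering.

step_arm([
  [0, 2, -20, 0, 0, 0, -1],
  [0, 0, -20, 0, 0, 0, -1],
  [0, 0, -20, 0, 0, 0, -1],
  [0, 0, -20, 0, 0, 0, -1],
  [0, 0, -6, 0, 0, 0, -1],
])

```text
clock: 19.55
tcp_pos: [0.5136, 0.3079, 0.0282]
orientation: [-0.002, 0.047, 0.999, -0.001]
wrist_force: [-0.5, -0.6, -0.7]
finger_gap: 0.0345
grip_force: 60.2
```

step_arm([
  [0, 0, 0, 0, 0, 0, 0],
  [0, 0, 0, 0, 0, 0, 0],
  [0, 0, 0, 0, 0, 0, 0],
  [0, 0, 0, 0, 0, 0, 0],
])

```text
clock: 19.95
tcp_pos: [0.5162, 0.3102, 0.0316]
orientation: [0.001, 0.046, 0.999, 0.001]
wrist_force: [-0.5, -0.4, -0.8]
finger_gap: 0.0428
grip_force: 0.0
```

step_arm([
  [0, 0, 20, 0, 0, 0, 0],
  [0, 0, 30, 0, 0, 0, 0],
  [0, 0, 30, 0, 0, 0, 0],
  [0, 0, 40, 0, 0, 0, 0],
  [0, 0, 0, 0, 0, 0, 0],
])

```text
clock: 20.45
tcp_pos: [0.5188, 0.3115, 0.1572]
orientation: [0.005, 0.046, 0.999, 0.003]
wrist_force: [1.2, 0.2, 0.8]
finger_gap: 0.0427
grip_force: 0.0
```

```bash
python3 -c "
from h import *
wrist('w10',(.5,.31),.025)"
```

```text
tcp [0.5177 0.311  0.1545] closing axis deg 84.7
983 px [232. 137.] cen mm [471.5 292.4] rect [array([471.8, 293. ]), array([38.2, 41.9]), np.float64(82.2)] axis 126.8
933 px [281. 137.] cen mm [475.4 339. ] rect [array([475.6, 338.7]), array([37.6, 41. ]), np.float64(87.1)] axis 30.69999999999999
945 px [252. 178.] cen mm [513.2 307.7] rect [array([513.4, 307.7]), array([37.7, 44.3]), np.float64(87.1)] axis 170.7
```

The hex nut lies flat in its bin at (513,308). Last is the eye bolt, whose axis I compute from the earlier wrist picture.

```bash
python3 -c "
from h import *
d=dict(np.load('w5.npz'))
for m,s,c in comps(d,amin=300):
    if np.hypot(*(c-[341,84]))<15:
        H=cv2.morphologyEx(m.astype(np.uint8),cv2.MORPH_CLOSE,np.ones((3,3)))
        cs,hi=cv2.findContours(H,cv2.RETR_CCOMP,1)
        hole=max([c for c,h in zip(cs,hi[0]) if h[3]>=0],key=cv2.contourArea).reshape(-1,2).mean(0)
        v,u=np.nonzero(m);k=np.argmax(np.hypot(u-hole[0],v-hole[1]));
        far=np.hypot(u-hole[0],v-hole[1])>45;print(hole,u[k],v[k])
        E=ray(d,hole,.006)[0]*1000;F=ray(d,np.c_[u,v],.006)*1000
        dist=np.hypot(*(F-E)[:,:2].T);sh=F[dist>30].mean(0);print('eye',E,'shankmean',sh,'maxd',dist.max(),'dir to eye',np.degrees(np.arctan2(*(E-sh)[:2][::-1])))
"
```

```text
[331.84507042  88.30985915] 387 62
eye [ 445.18328621 -129.83189006    6.        ] shankmean [ 405.78327402 -110.69478207    6.        ] maxd 58.44011434896848 dir to eye -25.90646000923645
```

The eye centre is (445,-130) and the tip is 58 mm away (56 expected), direction −26°. I'll grip the shank at (414,-115), closing along 64°.

step_arm([
  [-6.5, -26.6, 0, 0, 0, -4, 0],
  [-6.5, -26.6, 0, 0, 0, -4, 0],
  [-6.5, -26.6, 0, 0, 0, -4, 0],
  [-6.5, -26.6, 0, 0, 0, -4, 0],
  [-6.5, -26.6, 0, 0, 0, -4.7, 0],
])

```text
clock: 21.0
tcp_pos: [0.4818, 0.1759, 0.1495]
orientation: [-0.001, 0.226, 0.974, -0.0]
wrist_force: [-0.0, -0.3, -0.3]
finger_gap: 0.0427
grip_force: 0.0
```

step_arm([
  [-6.5, -26.6, 0, 0, 0, 0, 0],
  [-6.5, -26.6, 0, 0, 0, 0, 0],
  [-6.5, -26.6, 0, 0, 0, 0, 0],
  [-6.5, -26.6, 0, 0, 0, 0, 0],
  [-6.5, -26.6, 0, 0, 0, 0, 0],
])

```text
clock: 21.5
tcp_pos: [0.4493, 0.043, 0.1496]
orientation: [-0.0, 0.225, 0.974, -0.0]
wrist_force: [0.4, -0.3, 0.4]
finger_gap: 0.0432
grip_force: 0.0
```

step_arm([
  [-6.5, -26.6, 0, 0, 0, 0, 0],
  [-6.5, -26.6, 0, 0, 0, 0, 0],
  [-6.5, -26.6, 0, 0, 0, 0, 0],
  [-6.5, -26.6, 0, 0, 0, 0, 0],
  [-6.5, -26.6, 0, 0, 0, 0, 0],
])

```text
clock: 22.0
tcp_pos: [0.4169, -0.0899, 0.1497]
orientation: [-0.0, 0.225, 0.974, 0.0]
wrist_force: [0.7, 0.2, 0.4]
finger_gap: 0.0425
grip_force: 0.0
```

step_arm([
  [-6.5, -26.6, 0, 0, 0, 0, 0],
  [0, 0, 0, 0, 0, 0, 0],
  [0, 0, 0, 0, 0, 0, 0],
])

```text
clock: 22.3
tcp_pos: [0.4107, -0.1158, 0.1497]
orientation: [-0.001, 0.226, 0.974, 0.0]
wrist_force: [-0.3, -0.1, -0.3]
finger_gap: 0.0427
grip_force: 0.0
```

```bash
python3 -c "
from h import *
wrist('w11',(.43,-.12),.006,R=.05)"
```

```text
tcp [ 0.4109 -0.1153  0.1499] closing axis deg 64.0
1436 px [260. 206.] cen mm [ 436.9 -125.6] rect [array([ 430.9, -122.7]), array([45.8, 79.3]), np.float64(63.9)] axis 154.1
```

View pics/w11.png

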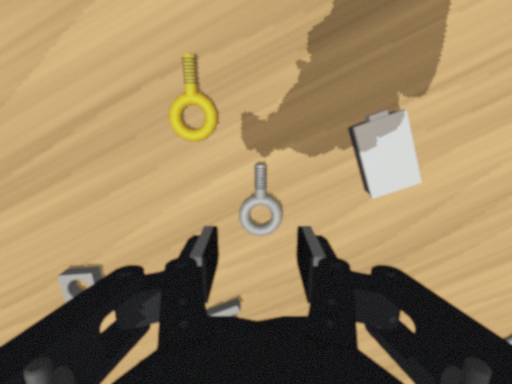

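The steel eye bolt is at (260,206), shank up at (260,178), with 79 mm overall matching. The yellow one at (192,105) is clear. Grasping.

step_arm([
  [3, 1, -35, 0, 0, 0, 0],
  [0, 0, -35, 0, 0, 0, 0],
  [0, 0, -35, 0, 0, 0, 0],
  [0, 0, -20, 0, 0, 0, 0],
  [0, 0, -12, 0, 0, 0, -0.2],
])

```text
clock: 22.85
tcp_pos: [0.4129, -0.1127, 0.0112]
orientation: [-0.002, 0.224, 0.975, 0.001]
wrist_force: [0.6, -0.0, -0.4]
finger_gap: 0.0342
grip_force: 0.0
```

step_arm([
  [0, 0, -8, 0, 0, 0, -0.2],
  [0, 0, 0, 0, 0, 0, -0.2],
  [0, 0, 0, 0, 0, 0, -1],
  [0, 0, 0, 0, 0, 0, -1],
  [0, 0, 0, 0, 0, 0, -1],
])

```text
clock: 23.35
tcp_pos: [0.415, -0.1147, 0.0063]
orientation: [0.001, 0.225, 0.974, 0.0]
wrist_force: [-1.0, 0.7, 6.0]
finger_gap: 0.0084
grip_force: 58.8
```

step_arm([
  [0, 0, 0, 0, 0, 0, -1],
  [0, 0, 15, 0, 0, 0, -1],
  [0, 0, 30, 0, 0, 0, -1],
  [0, 0, 30, 0, 0, 0, -1],
  [0, 0, 35, 0, 0, 0, -1],
])

```text
clock: 23.85
tcp_pos: [0.4136, -0.1145, 0.1161]
orientation: [-0.001, 0.225, 0.974, 0.0]
wrist_force: [1.3, -1.4, -1.1]
finger_gap: 0.0084
grip_force: 59.0
```

step_arm([
  [11, 18.7, 0, 0, 0, 7, -1],
  [11, 18.7, 0, 0, 0, 7, -1],
  [11, 18.7, 0, 0, 0, 7, -1],
  [11, 18.7, 0, 0, 0, 7, -1],
  [11, 18.7, 0, 0, 0, 7, -1],
])

```text
clock: 24.35
tcp_pos: [0.4697, -0.0206, 0.1156]
orientation: [0.0, -0.081, 0.997, -0.0]
wrist_force: [0.8, -0.6, -0.8]
finger_gap: 0.0082
grip_force: 59.0
```

step_arm([
  [11, 18.7, 0, 0, 0, 7, -1],
  [11, 18.7, 0, 0, 0, 7, -1],
  [11, 18.7, 0, 0, 0, 7, -1],
  [11, 18.7, 0, 0, 0, 7, -1],
  [11, 18.7, 0, 0, 0, 7, -1],
])

```text
clock: 24.85
tcp_pos: [0.5246, 0.0729, 0.1154]
orientation: [0.0, -0.377, 0.926, -0.0]
wrist_force: [0.1, 0.2, -1.1]
finger_gap: 0.0086
grip_force: 59.0
```

step_arm([
  [11, 18.7, 0, 0, 0, 7, -1],
  [11, 18.7, 0, 0, 0, 7, -1],
  [11, 18.7, 0, 0, 0, 7, -1],
  [11, 18.7, 0, 0, 0, 7, -1],
  [11, 18.7, 0, 0, 0, 7, -1],
])

```text
clock: 25.35
tcp_pos: [0.5797, 0.1664, 0.1153]
orientation: [-0.0, -0.638, 0.77, -0.0]
wrist_force: [0.6, 0.2, -0.1]
finger_gap: 0.0086
grip_force: 58.9
```

step_arm([
  [12, 19, 0, 0, 0, 6, -1],
  [0, 0, 0, 0, 0, 0, -1],
  [0, 0, 0, 0, 0, 0, -1],
])

```text
clock: 25.65
tcp_pos: [0.591, 0.1848, 0.115]
orientation: [-0.0, -0.675, 0.738, 0.0]
wrist_force: [-0.2, -0.1, -1.1]
finger_gap: 0.0083
grip_force: 58.9
```

```bash
python3 -c "
from h import *
wrist('w12',(.58,.2),.03,view=False);casemark('w12')"
```

```text
tcp [0.5907 0.1843 0.1151] closing axis deg 174.9
```

View pics/w12m.png

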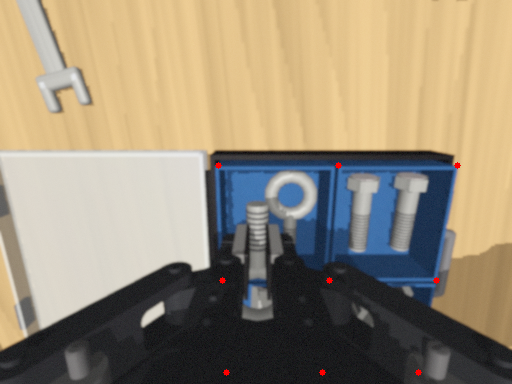

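The eye bolt is held level over its bin: shank at (257,220), eye towards +y at (258,300), and the old eye bolt at (291,195). Lowering.

step_arm([
  [0, 0, -20, 0, 0, 0, -1],
  [0, 0, -20, 0, 0, 0, -1],
  [0, 0, -20, 0, 0, 0, -1],
  [0, 0, -20, 0, 0, 0, -1],
  [0, 0, -5, 0, 0, 0, -1],
])

```text
clock: 26.2
tcp_pos: [0.5889, 0.1834, 0.0281]
orientation: [-0.002, -0.675, 0.738, 0.001]
wrist_force: [-0.5, 1.3, -0.3]
finger_gap: 0.0083
grip_force: 59.0
```

step_arm([
  [0, 0, 0, 0, 0, 0, -1],
  [0, 0, 0, 0, 0, 0, -0.5],
  [0, 0, 0, 0, 0, 0, -0.5],
  [0, 0, 0, 0, 0, 0, -0.5],
  [0, 0, 0, 0, 0, 0, -0.5],
])

```text
clock: 26.7
tcp_pos: [0.5919, 0.1849, 0.0312]
orientation: [0.001, -0.675, 0.737, -0.0]
wrist_force: [0.4, -0.8, -0.1]
finger_gap: 0.0214
grip_force: 0.0
```

step_arm([
  [0, 0, 20, 0, 0, 0, -0.5],
  [0, 0, 30, 0, 0, 0, -0.5],
  [0, 0, 30, 0, 0, 0, -0.5],
  [0, 0, 40, 0, 0, 0, -0.5],
  [0, 0, 40, 0, 0, 0, 0],
])

```text
clock: 27.2
tcp_pos: [0.5909, 0.1848, 0.1918]
orientation: [-0.0, -0.675, 0.737, 0.0]
wrist_force: [0.7, 0.1, 0.2]
finger_gap: 0.0346
grip_force: 0.0
```

step_arm([
  [-10, -35, 20, 0, 0, 0, 0],
  [-10, -35, 0, 0, 0, 0, 0],
  [-10, -35, 0, 0, 0, 0, 0],
  [0, 0, 0, 0, 0, 0, 0],
  [0, 0, 0, 0, 0, 0, 0],
])

```text
clock: 27.7
tcp_pos: [0.5614, 0.0792, 0.2108]
orientation: [0.0, -0.675, 0.738, -0.0]
wrist_force: [-0.0, 0.3, -0.3]
finger_gap: 0.0429
grip_force: 0.0
```

```bash
python3 - <<'E'
from h import *
from workcell import *
d=read_camera("scene");a=d["image"][210:320,260:420,::-1]
e=read_camera("side");b=e["image"][90:330,170:370,::-1]
a=cv2.resize(a,(480,330),interpolation=cv2.INTER_CUBIC);b=cv2.resize(b,(275,330))
cv2.imwrite("pics/end.png",np.hstack([a,b]))
for k,(x,y) in dict(tb=(520,379),sq=(514,479)).items():
    m,s,c=min(comps(e),key=lambda q:np.hypot(q[2][0]-x/1.5625,q[2][1]-y/1.5625));print(k,c*1.5625)
E
```

```text
tb [520.31997608 379.17165072]
sq [513.91259225 478.87453875]
```

View pics/end.png

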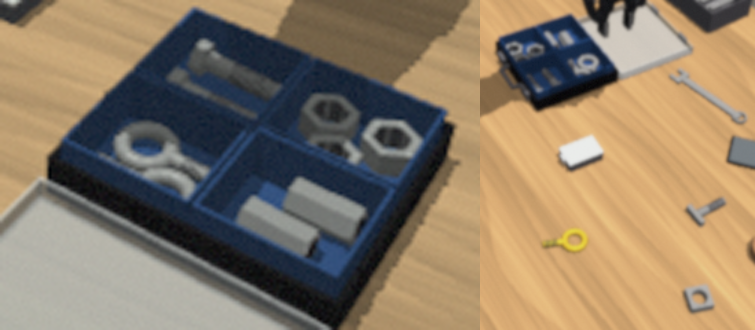

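All four parts lie down in their own bins: bolts (225,80), eye bolts (160,165), nuts (345,135), coupling nuts (300,215). The T-bolt and square nut have not moved. Handing in.

```bash
python3 -c "
from workcell import *
print(hand_in())"
```

```text
the job is handed in; nothing more can be done
None
```

The hex bolt, eye bolt, hex nut and coupling nut are each in their own bin, the T-head bolt and square nut were left where they lay, and the job was handed in at about 28 s; no verdict came back.

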